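Press a label holder home in the flip-up label rail of a bin rack

ROBOT

A 6-joint arm with a two-finger parallel gripper is mounted at the origin on a cart in front of the work surface, level with it; the furniture and walls round the work are solid. World frame = base frame: x ahead of the robot, y to its left, z up, the work surface at z = 0. Lengths are in m, angles in rad, forces in N, time in s.
With the tool pointing down it reaches from about 0.35 to 0.775 m from the base axis. Payload 5.5 kg.
Tool frame: the origin (TCP) lies midway between the tips of the shut fingers; the grasp point (between the pads) lies 19 mm behind it (env.hold_point_z is the distance from the TCP to the grasp point, in m); z points along the fingers, y is the line along which they close (so a half turn about z gives the same grasp; the last joint's range is limited). The gripper opens to 85 mm and grips with 20 to 120 N. Pads are 22 mm wide; open, the fingers measure 114 mm over their backs; the gripper's body (76 mm by 85 mm) begins 54 mm behind the grasp point. The pads swing forward as they close: fully open they stand 13 mm farther back than shut.
Start: joints at [0.962, 0.313, 0.046, 1.304, 0, 1.431], TCP at [0.26, 0.513, 0.231] pointing down, gripper open.
Joint ranges: [-2.76, 2.76], [-0.86, 1.69], [-1.03, 1.26], [-2.2, 2.34], [-1.47, 1.5], [-3.14, 3.14]. Speed limits (rad/s): [2.57, 2.57, 3.14, 3.14, 3.14, 3.14].

INTERFACE

Orientations are given as a unit quaternion [w, x, y, z].
In Python, from workcell import env, read_camera gives the robot as it stands. The module is installed in compiled form; this text tells all that it offers.
- The arm moves only by the tool carry_out, never from a script. Its argument "moves" is a list of rows, each an object of numbers: "tx", "ty", "tz": the shift along the world's x, y, z in cm; "wx", "wy", "wz": the turn, a rotation vector about the world's x, y, z in rad; "claw": the closure, from -1 (fully open) to 1 (shut). A call has 1 to 8 rows; each row shifts and turns the commanded pose from where the row before left it; what a row does not reach is not made up. A row lasts 1/8 s, in which the tool goes at most 62.5 mm and 10.7 degrees, less where a joint would pass 70% of its speed; a pose out of reach is approached as far as the arm can. A call is refused whole if a number of a shift passes 6.25 or a number of a turn 0.188, either way. A call with a gripper value outside its range is refused whole. The fingers move at their own pace and stop on an object; "newtons" is the grip in N (left out, the last holds). Time passes only in rows, so rows that do not move let the fingers close. It gives the time, the measured TCP pose, the force, the opening and the grip force at its end, in the units of the state.
- env.get_state(): the state, without advancing time (a new reading comes with each control period).
- read_camera(name): name is "scene" or "top" or "wrist"; returns a dict with "image" (420x560x3 uint8, blue, green, red), "z_map" (420x560 float32, m along the optical axis (not along the pixel's ray), 0 where there is no reading), "fx", "fy", "cx", "cy" (pixels), "camera_from_world" (4x4, takes a point from world to camera coordinates); the wrist camera has in their place "hand_eye" (4x4, takes a point from camera to tool coordinates, whose origin is the TCP and whose axes are the flange's). Camera axes: x right, y down, z forward; pixel columns grow to the right and rows downward; lengths in m; the calibration is good to about 2 mm. A picture is of the moment at which its call begins: read the wrist's pose just before it.
- env.hand_in(): hands the job in; it is judged then, once.
The state is a dict: "clock": time; "joint_pos": joint angles; "qvel": joint speeds; "tau": joint torques, N m; "tcp_pos": TCP position; "orientation": TCP orientation; "wrist_force": force on the tool from outside, world axes, zero at the start; "ft_torque": the same for the moment, N m; "finger_gap": finger opening in m; "grip_force": force on a finger pad.
Only numpy, scipy, OpenCV 4.12 (cv2) and the standard library are available. Lean on these libraries where they do the work, as an engineer would, in place of code of your own. Each camera call takes 0.05 s, during which the arm holds its last target. There are 200 camera calls.

TASK

Tip the label rail on the front of the grey bin rack fully upright, then take the blue label holder out of the wooden stand and slide it down, upright, behind the rail's front lip, in front of the middle of the orange bin (the one with white terminals in it). Press it fully home with moderate force (about 10 to 15 N) until the sprung yellow strip under it is bottomed, and finish with the gripper still holding the label holder pressed down there, without letting go. Leave the two bins on the rack, the relay and the breaker where they are.

Things in the scene. Friction and masses are not known exactly. Their poses are not given: they have to be found in the camera images.
- bin_rack: Grey sheet-steel bin rack, fixed, 185 mm deep (its x) x 230 mm wide (its y) x 60 mm high, carrying the two bins; origin at the centre of its underside, its x points from its front (robot side) to its back. Its front face is at x = -92 mm; the bins' fronts stand 35 mm behind that. The label rail is hinged to the bottom of the front face.
- label_rail (a joint): Tilt of the 220 mm long aluminium label rail (rad): 0 = fully upright against the rack's front face, up to 1.0 leaning out towards the robot (rack -x); starts at 0.3 to 0.6. A stiff hinge (0.2 N m friction) holds it where left. To tip it up, push the flare's edge with closed fingers to rack +x, rising along its arc: a level push can jam by friction. A 4 N push on the lip to -x tips it out.
- rail_hinge (a point): Middle of the rail's hinge line, along rack y, 15 mm above the worktop at rack x = -93.5 mm. Upright rail, measured from here: back wall x = -4 to 0 mm, up to z = 70 mm; front lip x = -17 to -14 mm, up to z = 48 mm, on it an outward flare with its edge at x = -21.5, z = 57 mm. Gap between wall and lip 10 mm.
- rail_mouth (a point): Point on the rail, moving with it: mid-length, middle of the gap, level with the flare's edge (upright: 9 mm in front of the hinge line, 72 mm above the worktop; the back wall rises 13 mm higher). Axes as the rack's when upright, z up along the back wall.
- seat_strip (a joint): Travel (m) of the sprung yellow strip that lies along the bottom of the rail's gap: 0 = up, 0.006 = fully pressed against its stop. Unpressed its top is 27 mm below rail_mouth, pressed home 33 mm. It pushes back with 2.7 N at the start and 8.1 N when fully pressed; it rises again when released.
- label_holder: Loose blue plastic label holder with a white label on both faces (the two faces are alike), 60 g; an upright plate 6 mm thick (its x), 64 mm wide (its y), 80 mm high; origin at the centre of its lower edge, z up. Starts standing in the middle slot of the wooden stand. Grip it across its thickness at the plain ribbed top 25 mm (pressed home, its top 34 mm stand clear above the rail's back wall).
- holder_stand: Fixed wooden stand with three parallel slots, 70 mm (its x) x 84 mm (its y) x 32 mm high, origin at the centre of its underside; slots run along its y, 9 mm wide, 20 mm deep, floor 12 mm above the worktop. The outer slots are empty.
- bin_orange: Open orange parts bin, 140 (its x) x 100 (its y) x 50 mm high, standing on the rack, loose, left or right of the blue one; origin at the centre of its underside, x parallel to the rack's x. The label holder belongs at its y = 0.
- bin_blue: Open blue parts bin, 140 x 100 x 45 mm high, beside the orange one on the rack, loose; origin at the centre of its underside.
- relay: Black and white relay, 82 x 45 x 88 mm high, loose bystander, origin at the centre of its underside.
- breaker: White circuit breaker, 97 x 18 x 80 mm high, loose bystander right of the rack, origin at the centre of its underside.
Mind the look-alikes: they are no part of the job. Of the things that look like the label_holder, the smaller one is meant.

How it is judged:
On the way, in this order (a step that is already met when the one before it is completed fails the run):
1. the label rail is tipped fully upright (value of joint label_rail below 0.09 rad), for 0.2 s.
2. the label holder has entered behind the lip in front of the orange bin (x of label_holder in the frame of rail_mouth between -0.007 and 0.007 m and y of label_holder in the frame of bin_orange between -0.03 and 0.03 m and value of joint label_rail below 0.09 rad and z of label_holder in the frame of rail_mouth below -0.008 m), for 0.1 s.
At the end, for the whole second after the job is handed in: Rail within 0.09 rad of upright; holder behind the lip within 30 mm of the orange bin's middle, upright within 0.14 rad, parallel within 0.16 rad, foot 29 mm below the rail mouth, yellow strip pressed 4.5 of 6 mm, 3 to 35 N on the rail, at rest, still gripped (value of joint label_rail below 0.09 rad and x of label_holder in the frame of rail_mouth between -0.007 and 0.007 m and y of label_holder in the frame of bin_orange between -0.03 and 0.03 m and value of joint seat_strip above 0.0045 m and z of label_holder in the frame of rail_mouth below -0.029 m and angle between label_holder's own z axis and vertical below 0.14 rad and angle between the x axis of label_holder and the x axis of bin_rack, either way round below 0.16 rad and contact force between label_holder and bin_rack between 3 and 35 N and contact force between the fingers and label_holder above 1.5 N and linear speed of label_holder below 0.01 m/s); the arm keeps its last pose, push and grip.
It fails at once if the relay or breaker is moved more than 30 mm (distance of any of relay, breaker from where it was at the start of the episode above 0.03 m).
It fails at once if a bin is moved more than 30 mm (distance of any of bin_orange, bin_blue from where it was at the start of the episode above 0.03 m).
It fails at once if the label holder is rammed against the rail or its rack (over 60 N) (contact force between label_holder and bin_rack above 60 N).
It also fails if it takes over 64 s, if anything falls off the work surface, if the arm or the gripper's body presses on something with over 40 N, if the wrist force passes 120 N, or if a joint passes its speed limit or range.

## Working session

There is one attempt and no reset: what is moved stays moved. The work goes in short steps, Python scripts to look and compute and a tool call to move; the robot and the scene stay as the last step left them, time stands still between calls to the robot, and variables do not carry over. Pictures are saved under pics/ and viewed, at most 10 in all, crops included, and the job is handed in when it is done.

Besides the shell and the picture viewer there is one more tool, called after ">>>" as name(argument=value, ...), one argument or row to a line, values as JSON. carry_out: Moves the arm, as the interface text tells. Its arguments: {"type":"object","properties":{"moves":{"type":"array","items":{"type":"object","properties":{"tx":{"type":"number"},"ty":{"type":"number"},"tz":{"type":"number"},"wx":{"type":"number"},"wy":{"type":"number"},"wz":{"type":"number"},"claw":{"type":"number"}}}},"newtons":{"type":"number"}},"required":["moves"]}

```bash
mkdir -p pics
cat > h.py <<'E'
import numpy as np, cv2
from workcell import env, read_camera
from scipy.spatial.transform import Rotation as R
def grab(n):
    s=env.get_state(); c=read_camera(n)
    if n=="wrist":
        q=s["orientation"];T=np.eye(4);T[:3,:3]=R.from_quat([q[1],q[2],q[3],q[0]]).as_matrix();T[:3,3]=s["tcp_pos"]
        W=T@c["hand_eye"]
    else: W=np.linalg.inv(c["camera_from_world"])
    c["W"]=W
    z=c["z_map"];v,u=np.mgrid[:z.shape[0],:z.shape[1]]
    P=np.stack([(u-c["cx"])/c["fx"]*z,(v-c["cy"])/c["fy"]*z,z],-1)
    c["P"]=P@W[:3,:3].T+W[:3,3]; c["P"][z==0]=np.nan
    return c
E
python3 - <<'E'
from h import *
for n in("scene","top"):
    c=grab(n);cv2.imwrite(f"pics/{n}1.png",c["image"]);np.savez(f"{n}1.npz",**{k:c[k] for k in("image","P","W")})
    print(n,c["W"].round(3).tolist(),c["fx"])
E
```

```text
scene [[0.854, -0.395, 0.339, 0.228], [-0.52, -0.648, 0.557, -0.459], [-0.001, -0.652, -0.759, 0.748], [0.0, 0.0, 0.0, 1.0]] 394.35400303731177
top [[-0.109, -0.972, 0.209, 0.303], [-0.994, 0.107, -0.019, 0.02], [-0.004, -0.21, -0.978, 1.102], [0.0, 0.0, 0.0, 1.0]] 472.0490419967842
```

View pics/scene1.png

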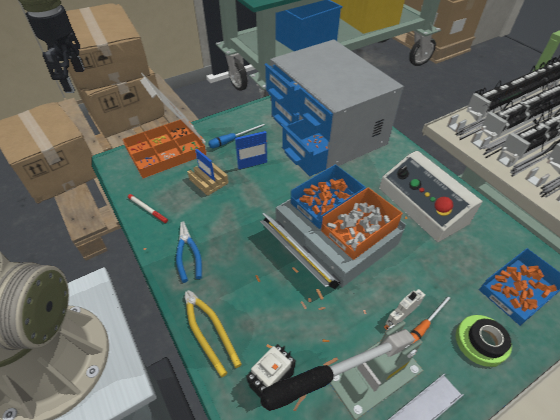

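View pics/top1.png

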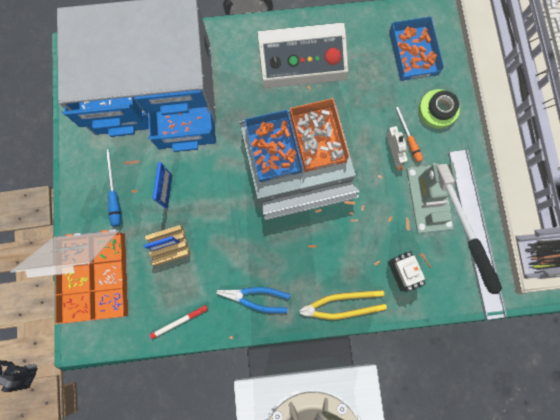

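Candidates for the label holder are the small blue plate in the wooden stand (scene 206,163; top 160,243) and the larger free-standing blue plate (scene 252,150; top 163,185). I choose the small one in the stand. The rail leans out at scene (300,250) / top (310,200). The orange bin with white terminals is at top (320,135).

Run:
```python
from h import *
D={n:np.load(n+"1.npz") for n in("scene","top")}
a=cv2.resize(D["scene"]["image"][135:205,170:280],None,fx=5,fy=5,interpolation=cv2.INTER_CUBIC)
b=cv2.resize(D["scene"]["image"][170:300,250:410],None,fx=3.4,fy=3.4,interpolation=cv2.INTER_CUBIC)
b=b[:,:550];h=np.vstack([a[:,:544],b[:,:544]]);h=cv2.resize(h,None,fx=.75,fy=.75);cv2.imwrite("pics/crop1.png",h[:600])
def rect(P):
    r=cv2.minAreaRect(P[:,:2].astype(np.float32)*1000);return np.round(r[0],1),np.round(r[1],1),round(r[2],1)
for n in D:
    I,P=D[n]["image"],D[n]["P"];H=cv2.cvtColor(I,cv2.COLOR_BGR2HSV)
    blue=cv2.inRange(H,(105,120,50),(130,255,255))>0
    org=cv2.inRange(H,(3,150,100),(18,255,255))>0
    box=np.zeros(blue.shape,bool)
    if n=="scene": box[145:190,190:230]=1
    else: box[225:262,140:190]=1
    print(n)
    m=blue&box;Q=P[m];Q=Q[Q[:,2]>.03];print("holder",len(Q),rect(Q),Q[:,2].min(),Q[:,2].max())
    t=Q[Q[:,2]>Q[:,2].max()-.012];print("top",len(t),rect(t),t.mean(0))
    Q=P[box];Q=Q[(Q[:,2]>.025)&(Q[:,2]<.04)];print("stand",rect(Q))
    # rack region
    R_=P.reshape(-1,3);R_=R_[np.isfinite(R_).all(1)]
    ok=(R_[:,0]>.3)&(R_[:,0]<.75)&(abs(R_[:,1]+.0)<.25)
    R_=R_[ok]
    mo=org&(P[...,2]>.09)&(P[...,2]<.13)&(P[...,0]>.3)&(P[...,0]<.8)&(abs(P[...,1])<.25)
    lab,L,st,ce=cv2.connectedComponentsWithStats(mo.astype(np.uint8));
    i=1+np.argmax(st[1:,4]) if lab>1 else 0
    for k in range(1,lab):
        if st[k,4]>60:
            Q=P[L==k];print("org",st[k],rect(Q),Q[:,2].max())
    if n=="top":
        for v,u0 in((203,310),):pass
        for u in(270,290,310,330,350):
            print(u,[(v,*P[v,u].round(3)) for v in range(175,220,3)])
```

```text
scene
holder 181 (array([461.6, 284.1]), array([ 7.6, 63.4]), 12.0) 0.030409164377801612 0.09465821187167445
top 74 (array([461.8, 284.6]), array([ 7. , 60.5]), 11.0) [0.46161347 0.28256121 0.08950554]
stand (array([463.4, 316.9]), array([ 80.5, 162.9]), 0.3)
org [323 188  79  64 724] (array([666.2, -87.9]), array([142.1, 101.1]), 7.4) 0.11261154764100956
top
holder 152 (array([464.6, 283.5]), array([ 6.4, 62.9]), 11.6) 0.03041035392520719 0.09704789348604348
top 92 (array([464.7, 283. ]), array([ 6.4, 61.2]), 11.6) [0.46439657 0.28388553 0.09165453]
stand (array([466.1, 281.8]), array([70.2, 84.4]), 11.5)
org [291  99  57  66 299] (array([670.9, -88.5]), array([137.8,  99.3]), 7.3) 0.11483636270388231
270 [(175, np.float64(0.594), np.float64(0.029), np.float64(0.062)), (178, np.float64(0.584), np.float64(0.029), np.float64(0.074)), (181, np.float64(0.58), np.float64(0.03), np.float64(0.061)), (184, np.float64(0.573), np.float64(0.031), np.float64(0.062)), (187, np.float64(0.566), np.float64(0.032), np.float64(0.061)), (190, np.float64(0.559), np.float64(0.032), np.float64(0.061)), (
[... 3775 characters left out ...]
at64(0.548), np.float64(-0.151), np.float64(0.052)), (190, np.float64(0.538), np.float64(-0.148), np.float64(0.065)), (193, np.float64(0.529), np.float64(-0.145), np.float64(0.073)), (196, np.float64(0.527), np.float64(-0.148), np.float64(0.052)), (199, np.float64(0.531), np.float64(-0.155), np.float64(-0.002)), (202, np.float64(0.523), np.float64(-0.154), np.float64(0.001)), (205, np.float64(0.516), np.float64(-0.153), np.float64(0.001)), (208, np.float64(0.509), np.float64(-0.152), np.float64(0.002)), (211, np.float64(0.503), np.float64(-0.151), np.float64(-0.004)), (214, np.float64(0.495), np.float64(-0.15), np.float64(-0.0)), (217, np.float64(0.488), np.float64(-0.149), np.float64(0.0))]
```

View pics/crop1.png

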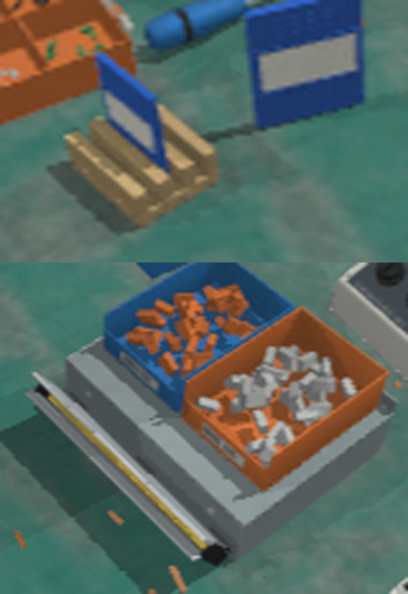

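The crop confirms the small blue plate standing in the wooden stand's middle slot; the larger plate is the decoy. The rail leans out by about 0.55 rad with the yellow strip visible in it.

Run:
```python
from h import *
s=env.get_state();q=s["orientation"];m=R.from_quat([q[1],q[2],q[3],q[0]]).as_matrix();print(s["clock"],s["tcp_pos"],m.round(3),env.hold_point_z, s["finger_gap"])
y=m[:,1];print("yaw of tool y deg",np.degrees(np.arctan2(y[1],y[0])))
P=np.load("top1.npz")["P"].reshape(-1,3);P=P[np.isfinite(P).all(1)]
t=np.radians(7.25);u=np.array([np.cos(t),np.sin(t)]);v=np.array([-u[1],u[0]])
U=P[:,:2]@u;V=P[:,:2]@v
k=(P[:,2]>.057)&(P[:,2]<.065)&(U>.55)&(U<.58)&(abs(V+.12)<.2);print("rack V",np.percentile(V[k],[0,1,99,100]),"U",np.percentile(U[k],[0,1]))
k=(P[:,2]>.045)&(P[:,2]<.08)&(U>.49)&(U<.52)&(abs(V+.12)<.2);print("rail V",np.percentile(V[k],[0,1,99,100]))
```

```text
0.1 [0.25955698 0.51258361 0.23049119] [[-0.892  0.452 -0.001]
 [ 0.452  0.892 -0.001]
 [ 0.    -0.002 -1.   ]] 0.0187 0.08533490765874022
yaw of tool y deg 63.13861891632929
rack V [-0.23515833 -0.23296116 -0.00748854 -0.00542102] U [0.55001547 0.5501467 ]
rail V [-0.23024696 -0.22802813 -0.01278797 -0.01053736]
```

>>> carry_out(
  moves=[
    {"tx": 2.08,"ty": -5.74,"wz": -0.14,"claw": 1},
    {"tx": 2.08,"ty": -5.74,"wz": -0.14,"claw": 1},
    {"tx": 2.08,"ty": -5.74,"wz": -0.14,"claw": 1},
    {"tx": 2.08,"ty": -5.74,"wz": -0.14,"claw": 1},
    {"tx": 2.08,"ty": -5.74,"wz": -0.14,"claw": 1},
    {"tx": 2.08,"ty": -5.74,"wz": -0.14,"claw": 1},
    {"tx": 2.08,"ty": -5.74,"wz": -0.135,"claw": 1},
    {"tx": 2.08,"ty": -5.74,"claw": 1},
  ],
  newtons=40,
)

```text
invalid input at $.moves[0]: expected keys tx, ty, tz, wx, wy, wz, claw
```

>>> carry_out(
  moves=[
    {"tx": 2.08,"ty": -5.74,"claw": 1},
    {"tx": 2.08,"ty": -5.74,"tz": -3,"claw": 1},
    {"tz": -5,"claw": 1},
    {"tz": -5,"claw": 1},
    {"tz": -3,"claw": 1},
    {"claw": 1},
  ],
)

```text
invalid input at $.moves[0]: expected keys tx, ty, tz, wx, wy, wz, claw
```

```bash
cat > s.py <<'E'
from h import *
s=env.get_state();q=s["orientation"];m=R.from_quat([q[1],q[2],q[3],q[0]]).as_matrix();p=s["tcp_pos"]
t=np.radians(7.25);u=np.array([np.cos(t),np.sin(t)]);v=np.array([-u[1],u[0]]);y=m[:,1]
print(s["clock"],"p",p.round(4),"U",round(p[:2]@u,4),"V",round(p[:2]@v,4),"yaw",np.degrees(np.arctan2(y[1],y[0])).round(2),"z",m[:,2].round(3),"F",np.round(s["wrist_force"],1),"gap",round(s["finger_gap"],4),"grip",round(s["grip_force"],1))
E
python3 s.py
```

```text
0.1 p [0.2596 0.5126 0.2305] U 0.3222 V 0.4757 yaw 63.14 z [-0.001 -0.001 -1.   ] F [ 0.   0.2 -0.7] gap 0.0853 grip 0.0
```

>>> carry_out(
  moves=[
    {"tx": 2.08,"ty": -5.74,"tz": 0,"wx": 0,"wy": 0,"wz": -0.14,"claw": 1},
    {"tx": 2.08,"ty": -5.74,"tz": 0,"wx": 0,"wy": 0,"wz": -0.14,"claw": 1},
    {"tx": 2.08,"ty": -5.74,"tz": 0,"wx": 0,"wy": 0,"wz": -0.14,"claw": 1},
    {"tx": 2.08,"ty": -5.74,"tz": 0,"wx": 0,"wy": 0,"wz": -0.14,"claw": 1},
    {"tx": 2.08,"ty": -5.74,"tz": 0,"wx": 0,"wy": 0,"wz": -0.14,"claw": 1},
    {"tx": 2.08,"ty": -5.74,"tz": 0,"wx": 0,"wy": 0,"wz": -0.14,"claw": 1},
    {"tx": 2.08,"ty": -5.74,"tz": 0,"wx": 0,"wy": 0,"wz": -0.135,"claw": 1},
    {"tx": 2.08,"ty": -5.74,"tz": 0,"wx": 0,"wy": 0,"wz": 0,"claw": 1},
  ],
  newtons=40,
)

```text
clock: 1.1
tcp_pos: [0.4264, 0.0519, 0.2312]
orientation: [0.0, 0.661, 0.75, 0.0]
wrist_force: [1.6, -0.4, 0.3]
finger_gap: -0.0001
grip_force: 0.0
```

>>> carry_out(
  moves=[
    {"tx": 2.08,"ty": -5.74,"tz": 0,"wx": 0,"wy": 0,"wz": 0,"claw": 1},
    {"tx": 2.08,"ty": -5.74,"tz": -3,"wx": 0,"wy": 0,"wz": 0,"claw": 1},
    {"tx": 0,"ty": 0,"tz": -5,"wx": 0,"wy": 0,"wz": 0,"claw": 1},
    {"tx": 0,"ty": 0,"tz": -5,"wx": 0,"wy": 0,"wz": 0,"claw": 1},
    {"tx": 0,"ty": 0,"tz": -3,"wx": 0,"wy": 0,"wz": 0,"claw": 1},
    {"tx": 0,"ty": 0,"tz": 0,"wx": 0,"wy": 0,"wz": 0,"claw": 1},
  ],
)

```text
clock: 1.85
tcp_pos: [0.4635, -0.0557, 0.0714]
orientation: [-0.003, 0.661, 0.75, -0.001]
wrist_force: [-0.3, 0.2, 1.3]
finger_gap: 0.0002
grip_force: 0.0
```

```bash
python3 s.py
```

```text
1.85 p [ 0.4635 -0.0557  0.0714] U 0.4528 V -0.1137 yaw 7.26 z [-0.006  0.002 -1.   ] F [-0.3  0.2  1.3] gap 0.0002 grip 0.0
```

>>> carry_out(
  moves=[
    {"tx": 0,"ty": -0.5,"tz": -1.5,"wx": 0,"wy": 0,"wz": 0,"claw": 1},
    {"tx": 0,"ty": 0,"tz": -1.4,"wx": 0,"wy": 0,"wz": 0,"claw": 1},
    {"tx": 1,"ty": 0.13,"tz": 0,"wx": 0,"wy": 0,"wz": 0,"claw": 1},
    {"tx": 1,"ty": 0.13,"tz": 0,"wx": 0,"wy": 0,"wz": 0,"claw": 1},
    {"tx": 0.7,"ty": 0.09,"tz": 0,"wx": 0,"wy": 0,"wz": 0,"claw": 1},
    {"tx": 0,"ty": 0,"tz": 0,"wx": 0,"wy": 0,"wz": 0,"claw": 1},
  ],
)

```text
clock: 2.6
tcp_pos: [0.4943, -0.0578, 0.0451]
orientation: [0.001, 0.661, 0.751, 0.0]
wrist_force: [-0.6, -0.5, 0.4]
finger_gap: -0.0002
grip_force: 0.0
```

```bash
python3 s.py
```

```text
2.6 p [ 0.4943 -0.0578  0.0451] U 0.4831 V -0.1197 yaw 7.31 z [ 0.001 -0.    -1.   ] F [-0.6 -0.5  0.4] gap -0.0002 grip 0.0
```

>>> carry_out(
  moves=[
    {"tx": 0,"ty": 0,"tz": -0.4,"wx": 0,"wy": 0,"wz": 0,"claw": 1},
    {"tx": 0.3,"ty": 0.04,"tz": 0,"wx": 0,"wy": 0,"wz": 0,"claw": 1},
    {"tx": 0,"ty": 0,"tz": 0,"wx": 0,"wy": 0,"wz": 0,"claw": 1},
  ],
)

```text
clock: 2.98
tcp_pos: [0.494, -0.0573, 0.0401]
orientation: [-0.002, 0.661, 0.75, -0.001]
wrist_force: [-5.1, -1.0, 1.0]
finger_gap: 0.0003
grip_force: 2.5
```

>>> carry_out(
  moves=[
    {"tx": 0.3,"ty": 0.04,"tz": 0,"wx": 0,"wy": 0,"wz": 0,"claw": 1},
    {"tx": 0,"ty": 0,"tz": 0,"wx": 0,"wy": 0,"wz": 0,"claw": 1},
  ],
)

```text
clock: 3.22
tcp_pos: [0.4942, -0.0572, 0.04]
orientation: [-0.003, 0.661, 0.75, -0.003]
wrist_force: [-12.9, -3.0, 7.5]
finger_gap: -0.0001
grip_force: 7.5
```

>>> carry_out(
  moves=[
    {"tx": 0.1,"ty": 0.01,"tz": 0.5,"wx": 0,"wy": 0,"wz": 0,"claw": 1},
    {"tx": 0.4,"ty": 0.05,"tz": 0.5,"wx": 0,"wy": 0,"wz": 0,"claw": 1},
    {"tx": 0.45,"ty": 0.06,"tz": 0.45,"wx": 0,"wy": 0,"wz": 0,"claw": 1},
    {"tx": 0,"ty": 0,"tz": 0,"wx": 0,"wy": 0,"wz": 0,"claw": 1},
  ],
)

```text
clock: 3.72
tcp_pos: [0.5073, -0.0554, 0.055]
orientation: [-0.001, 0.661, 0.751, -0.0]
wrist_force: [-5.4, 1.0, 3.8]
finger_gap: 0.0001
grip_force: 3.1
```

```bash
python3 s.py
```

```text
3.725 p [ 0.5073 -0.0554  0.055 ] U 0.4963 V -0.119 yaw 7.28 z [-0.002  0.001 -1.   ] F [-5.4  1.   3.8] gap 0.0001 grip 3.1
```

>>> carry_out(
  moves=[
    {"tx": 0.5,"ty": 0.06,"tz": 0.35,"wx": 0,"wy": 0,"wz": 0,"claw": 1},
    {"tx": 0.5,"ty": 0.06,"tz": 0.3,"wx": 0,"wy": 0,"wz": 0,"claw": 1},
    {"tx": 0.3,"ty": 0.04,"tz": 0.15,"wx": 0,"wy": 0,"wz": 0,"claw": 1},
    {"tx": 0,"ty": 0,"tz": 0,"wx": 0,"wy": 0,"wz": 0,"claw": 1},
  ],
)

```text
clock: 4.22
tcp_pos: [0.5213, -0.0537, 0.0631]
orientation: [-0.0, 0.661, 0.751, 0.0]
wrist_force: [-3.7, 2.5, 1.8]
finger_gap: -0.0004
grip_force: 2.0
```

>>> carry_out(
  moves=[
    {"tx": 0.3,"ty": 0.04,"tz": 0.1,"wx": 0,"wy": 0,"wz": 0,"claw": 1},
    {"tx": 0,"ty": 0,"tz": 0,"wx": 0,"wy": 0,"wz": 0,"claw": 1},
  ],
)

```text
clock: 4.47
tcp_pos: [0.5219, -0.0535, 0.0633]
orientation: [-0.002, 0.661, 0.751, -0.002]
wrist_force: [-8.8, 1.5, 1.5]
finger_gap: 0.0002
grip_force: 4.2
```

```bash
python3 s.py
```

```text
4.475 p [ 0.5219 -0.0535  0.0633] U 0.511 V -0.1189 yaw 7.27 z [-0.005  0.    -1.   ] F [-8.8  1.5  1.5] gap 0.0002 grip 4.2
```

>>> carry_out(
  moves=[
    {"tx": 0.3,"ty": 0.04,"tz": 0.1,"wx": 0,"wy": 0,"wz": 0,"claw": 1},
    {"tx": 0,"ty": 0,"tz": 0,"wx": 0,"wy": 0,"wz": 0,"claw": 1},
    {"tx": 0,"ty": 0,"tz": 0,"wx": 0,"wy": 0,"wz": 0,"claw": 1},
  ],
)

```text
clock: 4.85
tcp_pos: [0.5221, -0.0534, 0.0634]
orientation: [-0.004, 0.661, 0.75, -0.004]
wrist_force: [-12.8, -1.9, 0.7]
finger_gap: -0.0001
grip_force: 6.5
```

```bash
python3 s.py
```

```text
4.85 p [ 0.5221 -0.0534  0.0634] U 0.5112 V -0.1188 yaw 7.23 z [-0.01 -0.   -1.  ] F [-12.8  -1.9   0.7] gap -0.0001 grip 6.5
```

>>> carry_out(
  moves=[
    {"tx": -2,"ty": 0,"tz": 0,"wx": 0,"wy": 0,"wz": 0,"claw": 1},
    {"tx": -4,"ty": 0,"tz": 4,"wx": 0,"wy": 0,"wz": 0.04,"claw": 1},
    {"tx": 0,"ty": 4,"tz": 4.5,"wx": 0,"wy": 0,"wz": 0.036,"claw": -1},
    {"tx": 0,"ty": 6,"tz": 0,"wx": 0,"wy": 0,"wz": 0,"claw": -1},
    {"tx": 0,"ty": 6,"tz": 0,"wx": 0,"wy": 0,"wz": 0,"claw": -1},
    {"tx": 0,"ty": 6,"tz": 0,"wx": 0,"wy": 0,"wz": 0,"claw": -1},
    {"tx": 0,"ty": 6,"tz": 0,"wx": 0,"wy": 0,"wz": 0,"claw": -1},
    {"tx": 0,"ty": 5.7,"tz": 0,"wx": 0,"wy": 0,"wz": 0,"claw": -1},
  ],
)

```text
clock: 5.85
tcp_pos: [0.4693, 0.2863, 0.1511]
orientation: [0.001, 0.632, 0.775, 0.002]
wrist_force: [0.9, -0.3, 0.9]
finger_gap: 0.0854
grip_force: 0.0
```

>>> carry_out(
  moves=[
    {"tx": 0,"ty": 0,"tz": 0,"wx": 0,"wy": 0,"wz": 0,"claw": -1},
    {"tx": 0,"ty": 0,"tz": 0,"wx": 0,"wy": 0,"wz": 0,"claw": -1},
  ],
)

```text
clock: 6.1
tcp_pos: [0.4683, 0.2837, 0.1504]
orientation: [0.001, 0.632, 0.775, 0.001]
wrist_force: [-0.2, -1.0, 0.8]
finger_gap: 0.085
grip_force: 0.0
```

```bash
python3 s.py
python3 - <<'E'
from h import *
c=grab("top");P=c["P"].reshape(-1,3)
t=np.radians(7.25);u=np.array([np.cos(t),np.sin(t)]);v=np.array([-u[1],u[0]])
U=P[:,:2]@u;V=P[:,:2]@v
for z0,z1 in((.079,.09),(.065,.076),(.05,.06)):
    k=(P[:,2]>z0)&(P[:,2]<z1)&(U>.48)&(U<.57)&(abs(V+.12)<.1);print(z0,k.sum(),np.percentile(U[k],[1,20,50,80,99]).round(4),P[k,2].max())
w=grab("wrist");H=cv2.cvtColor(w["image"],cv2.COLOR_BGR2HSV)
m=(cv2.inRange(H,(105,120,50),(130,255,255))>0)&(w["P"][...,2]>.08)&(w["P"][...,2]<.1)&(abs(w["P"][...,0]-.464)<.03)&(abs(w["P"][...,1]-.283)<.05)
Q=w["P"][m];print(len(Q),cv2.minAreaRect(Q[:,:2].astype(np.float32)*1000),Q.max(0))
cv2.imwrite("pics/w1.png",np.hstack([w["image"][::2,::2],c["image"][130:340,120:400]]))
E
```

```text
6.1 p [0.4683 0.2837 0.1504] U 0.5003 V 0.2224 yaw 11.67 z [ 0.002  0.    -1.   ] F [-0.2 -1.   0.8] gap 0.085 grip 0.0
0.079 205 [0.5421 0.5429 0.544  0.5456 0.547 ] 0.08973409066901694
0.065 315 [0.525  0.5267 0.5302 0.543  0.5666] 0.07582235319315322
0.05 255 [0.5295 0.5432 0.5567 0.5641 0.5696] 0.059998504949628995
778 ((462.7077331542969, 286.4659118652344), (6.388206958770752, 63.2956428527832), 11.58726978302002) [0.47106604 0.31771009 0.09260292]
```

View pics/w1.png

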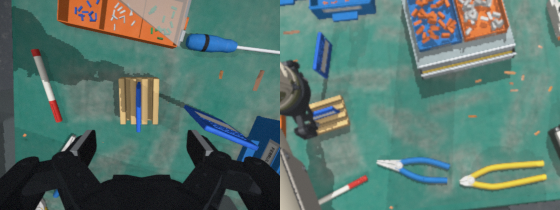

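>>> carry_out(
  moves=[
    {"tx": -0.5,"ty": 0.1,"tz": 0,"wx": 0,"wy": 0,"wz": 0,"claw": -0.3},
    {"tx": 0,"ty": 0,"tz": -2,"wx": 0,"wy": 0,"wz": 0,"claw": -0.3},
    {"tx": 0,"ty": 0,"tz": -3,"wx": 0,"wy": 0,"wz": 0,"claw": -0.3},
    {"tx": 0,"ty": 0,"tz": -3,"wx": 0,"wy": 0,"wz": 0,"claw": -0.3},
    {"tx": 0,"ty": 0,"tz": -0.6,"wx": 0,"wy": 0,"wz": 0,"claw": -0.3},
    {"tx": 0,"ty": 0,"tz": 0,"wx": 0,"wy": 0,"wz": 0,"claw": -0.3},
  ],
)

```text
clock: 6.95
tcp_pos: [0.4627, 0.2841, 0.0646]
orientation: [0.0, 0.632, 0.775, -0.0]
wrist_force: [0.5, -0.2, 0.8]
finger_gap: 0.0557
grip_force: 0.0
```

```bash
python3 s.py
```

```text
6.95 p [0.4627 0.2841 0.0646] U 0.4949 V 0.2234 yaw 11.58 z [-0. -0. -1.] F [ 0.5 -0.2  0.8] gap 0.0557 grip 0.0
```

>>> carry_out(
  moves=[
    {"tx": 0,"ty": 0,"tz": 0,"wx": 0,"wy": 0,"wz": 0,"claw": 1},
    {"tx": 0,"ty": 0,"tz": 0,"wx": 0,"wy": 0,"wz": 0,"claw": 1},
    {"tx": 0,"ty": 0,"tz": 0,"wx": 0,"wy": 0,"wz": 0,"claw": 1},
    {"tx": 0,"ty": 0,"tz": 0,"wx": 0,"wy": 0,"wz": 0,"claw": 1},
    {"tx": 0,"ty": 0,"tz": 0,"wx": 0,"wy": 0,"wz": 0,"claw": 1},
  ],
  newtons=60,
)

```text
clock: 7.58
tcp_pos: [0.4633, 0.2849, 0.0652]
orientation: [0.0, 0.632, 0.775, 0.001]
wrist_force: [-0.4, -0.1, 6.8]
finger_gap: 0.0048
grip_force: 59.6
```

```bash
python3 s.py
```

```text
7.575 p [0.4633 0.2849 0.0652] U 0.4956 V 0.2242 yaw 11.63 z [ 0.002  0.001 -1.   ] F [-0.4 -0.1  6.8] gap 0.0048 grip 59.6
```

>>> carry_out(
  moves=[
    {"tx": 0,"ty": 0,"tz": 3,"wx": 0,"wy": 0,"wz": 0,"claw": 1},
    {"tx": 0,"ty": 0,"tz": 5,"wx": 0,"wy": 0,"wz": 0,"claw": 1},
    {"tx": 0,"ty": -3,"tz": 4.5,"wx": 0,"wy": 0,"wz": -0.038,"claw": 1},
    {"tx": 0,"ty": -6,"tz": 0,"wx": 0,"wy": 0,"wz": -0.038,"claw": 1},
    {"tx": 0.5,"ty": -6,"tz": 0,"wx": 0,"wy": 0,"wz": 0,"claw": 1},
    {"tx": 1,"ty": -6,"tz": 0,"wx": 0,"wy": 0,"wz": 0,"claw": 1},
    {"tx": 1.5,"ty": -6,"tz": 0,"wx": 0,"wy": 0,"wz": 0,"claw": 1},
    {"tx": 2.2,"ty": -5,"tz": 0,"wx": 0,"wy": 0,"wz": 0,"claw": 1},
  ],
)

```text
clock: 8.57
tcp_pos: [0.5143, -0.0375, 0.1892]
orientation: [-0.0, 0.661, 0.75, -0.0]
wrist_force: [1.4, 1.0, -0.7]
finger_gap: 0.0049
grip_force: 59.4
```

>>> carry_out(
  moves=[
    {"tx": 2,"ty": -4,"tz": 0,"wx": 0,"wy": 0,"wz": 0,"claw": 1},
    {"tx": 1.5,"ty": -2.2,"tz": -1,"wx": 0,"wy": 0,"wz": 0,"claw": 1},
    {"tx": 0.5,"ty": -0.5,"tz": -1.5,"wx": 0,"wy": 0,"wz": 0,"claw": 1},
    {"tx": 0,"ty": 0,"tz": 0,"wx": 0,"wy": 0,"wz": 0,"claw": 1},
    {"tx": 0,"ty": 0,"tz": 0,"wx": 0,"wy": 0,"wz": 0,"claw": 1},
  ],
)

```text
clock: 9.2
tcp_pos: [0.5539, -0.1013, 0.1641]
orientation: [-0.001, 0.66, 0.751, -0.0]
wrist_force: [-1.0, -0.1, -0.1]
finger_gap: 0.0051
grip_force: 59.4
```

```bash
python3 s.py
python3 - <<'E'
from h import *
t=np.radians(7.25);u=np.array([np.cos(t),np.sin(t)]);v=np.array([-u[1],u[0]])
out=[]
for n in("wrist","scene","top"):
    c=grab(n);P=c["P"];U=P[...,:2]@u;V=P[...,:2]@v;Z=P[...,2]
    H=cv2.cvtColor(c["image"],cv2.COLOR_BGR2HSV)
    b=(cv2.inRange(H,(105,120,50),(130,255,255))>0)&(abs(U-.53)<.03)&(Z>.1)&(abs(V+.172)<.05)
    if b.any(): print(n,"holder U",np.percentile(U[b],[2,50,98]).round(4),"V",np.percentile(V[b],[1,99]).round(4),"Z",np.percentile(Z[b],[1,99]).round(4))
    for z0,z1 in((.079,.09),(.066,.076)):
        k=(Z>z0)&(Z<z1)&(U>.51)&(U<.56)&(abs(V+.12)<.1)
        if k.any(): print(n,z0,k.sum(),np.percentile(U[k],[1,20,50,80,99]).round(4))
    o=(cv2.inRange(H,(3,150,100),(18,255,255))>0)&(Z>.095)&(Z<.13)&(U>.55)&(U<.75)&(V<-.1)&(V>-.25)
    if o.any():print(n,"org V",np.percentile(V[o],[1,99]).round(4),"U",np.percentile(U[o],[1,99]).round(4))
    out.append(c["image"])
cv2.imwrite("pics/pre.png",np.hstack([cv2.resize(out[0],(400,300)),cv2.resize(out[1][150:300,250:450],(400,300))]))
E
```

```text
9.2 p [ 0.5539 -0.1013  0.1641] U 0.5367 V -0.1703 yaw 7.35 z [-0.001  0.001 -1.   ] F [-1.  -0.1 -0.1] gap 0.0051 grip 59.4
wrist holder U [0.5328 0.5359 0.5388] V [-0.1992 -0.1371] Z [0.1236 0.2005]
wrist 0.079 1326 [0.54   0.541  0.5423 0.5434 0.5443]
wrist 0.066 1898 [0.5223 0.5235 0.5252 0.5268 0.54  ]
wrist org V [-0.2205 -0.1213] U [0.5819 0.7191]
scene holder U [0.5027 0.5333 0.5381] V [-0.2012 -0.1374] Z [0.1142 0.3712]
scene 0.079 247 [0.539  0.54   0.5407 0.5424 0.544 ]
scene 0.066 329 [0.5219 0.5234 0.5395 0.5405 0.5417]
scene org V [-0.2215 -0.1216] U [0.5844 0.7195]
top 0.079 55 [0.5419 0.5429 0.5441 0.5452 0.547 ]
top 0.066 66 [0.5248 0.5266 0.5301 0.5426 0.5436]
top org V [-0.1738 -0.1172] U [0.6122 0.7213]
```

View pics/pre.png

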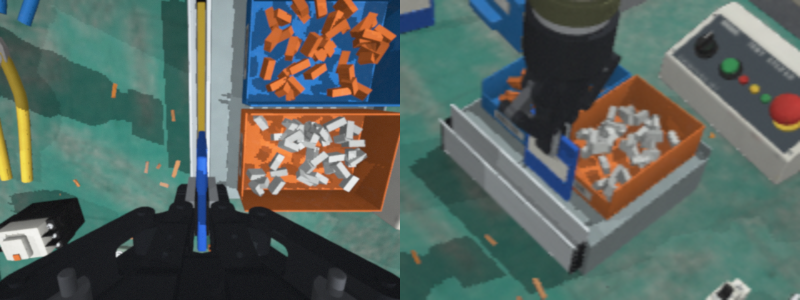

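Wrist view shows the blue holder (205,190) directly over the rail gap (205,80). The scene view shows the rail upright and the holder in front of the orange bin.

>>> carry_out(
  moves=[
    {"tx": 0,"ty": -0.3,"tz": -1,"wx": 0,"wy": 0,"wz": 0,"claw": 1},
    {"tx": 0,"ty": 0,"tz": -1,"wx": 0,"wy": 0,"wz": 0,"claw": 1},
    {"tx": 0,"ty": 0,"tz": -1,"wx": 0,"wy": 0,"wz": 0,"claw": 1},
    {"tx": 0,"ty": 0,"tz": -0.5,"wx": 0,"wy": 0,"wz": 0,"claw": 1},
    {"tx": 0,"ty": 0,"tz": 0,"wx": 0,"wy": 0,"wz": 0,"claw": 1},
  ],
)

```text
clock: 9.98
tcp_pos: [0.5542, -0.1053, 0.1285]
orientation: [-0.001, 0.661, 0.751, -0.0]
wrist_force: [0.1, -0.2, 0.5]
finger_gap: 0.0049
grip_force: 59.4
```

>>> carry_out(
  moves=[
    {"tx": 0,"ty": 0,"tz": -0.4,"wx": 0,"wy": 0,"wz": 0,"claw": 1},
    {"tx": 0,"ty": 0,"tz": -0.4,"wx": 0,"wy": 0,"wz": 0,"claw": 1},
    {"tx": 0,"ty": 0,"tz": -0.4,"wx": 0,"wy": 0,"wz": 0,"claw": 1},
    {"tx": 0,"ty": 0,"tz": 0,"wx": 0,"wy": 0,"wz": 0,"claw": 1},
  ],
)

```text
clock: 10.48
tcp_pos: [0.5543, -0.1054, 0.1168]
orientation: [-0.0, 0.661, 0.751, -0.0]
wrist_force: [-0.3, -0.5, -1.3]
finger_gap: 0.0049
grip_force: 59.4
```

```bash
python3 s.py
python3 - <<'E'
from h import *
t=np.radians(7.25);u=np.array([np.cos(t),np.sin(t)]);v=np.array([-u[1],u[0]])
c=grab("wrist");P=c["P"];U=P[...,:2]@u;V=P[...,:2]@v;Z=P[...,2]
H=cv2.cvtColor(c["image"],cv2.COLOR_BGR2HSV)
b=(cv2.inRange(H,(105,120,50),(130,255,255))>0)&(abs(U-.53)<.03)&(Z>.07)&(abs(V+.172)<.05)
print("holder U",np.percentile(U[b],[2,50,98]).round(4),"V",np.percentile(V[b],[1,99]).round(4))
for z0,z1 in((.079,.09),(.066,.076)):
    k=(Z>z0)&(Z<z1)&(U>.51)&(U<.56)&(V>-.12)&(V<-.03)
    print(z0,k.sum(),np.percentile(U[k],[1,20,50,80,99]).round(4))
E
```

```text
10.475 p [ 0.5543 -0.1054  0.1168] U 0.5366 V -0.1745 yaw 7.28 z [-0.001  0.    -1.   ] F [-0.3 -0.5 -1.3] gap 0.0049 grip 59.4
holder U [0.5326 0.5358 0.5387] V [-0.2034 -0.1412]
0.079 1148 [0.5401 0.5408 0.5421 0.5433 0.5441]
0.066 1570 [0.5223 0.5235 0.5252 0.5268 0.5401]
```

>>> carry_out(
  moves=[
    {"tx": 0,"ty": 0,"tz": -0.4,"wx": 0,"wy": 0,"wz": 0,"claw": 1},
    {"tx": 0,"ty": 0,"tz": -0.4,"wx": 0,"wy": 0,"wz": 0,"claw": 1},
    {"tx": 0,"ty": 0,"tz": -0.4,"wx": 0,"wy": 0,"wz": 0,"claw": 1},
    {"tx": 0,"ty": 0,"tz": -0.3,"wx": 0,"wy": 0,"wz": 0,"claw": 1},
    {"tx": 0,"ty": 0,"tz": 0,"wx": 0,"wy": 0,"wz": 0,"claw": 1},
  ],
)

```text
clock: 11.15
tcp_pos: [0.5544, -0.1053, 0.1019]
orientation: [-0.0, 0.661, 0.751, -0.0]
wrist_force: [-0.0, 0.7, -0.9]
finger_gap: 0.0051
grip_force: 59.4
```

>>> carry_out(
  moves=[
    {"tx": 0,"ty": 0,"tz": -0.3,"wx": 0,"wy": 0,"wz": 0,"claw": 1},
    {"tx": 0,"ty": 0,"tz": -0.3,"wx": 0,"wy": 0,"wz": 0,"claw": 1},
    {"tx": 0,"ty": 0,"tz": 0,"wx": 0,"wy": 0,"wz": 0,"claw": 1},
  ],
)

```text
clock: 11.52
tcp_pos: [0.5549, -0.1056, 0.0966]
orientation: [0.0, 0.661, 0.751, 0.0]
wrist_force: [-0.2, -0.6, 2.8]
finger_gap: 0.0051
grip_force: 60.0
```

Strip contact as expected; press on.

>>> carry_out(
  moves=[
    {"tx": 0,"ty": 0,"tz": -0.25,"wx": 0,"wy": 0,"wz": 0,"claw": 1},
    {"tx": 0,"ty": 0,"tz": -0.25,"wx": 0,"wy": 0,"wz": 0,"claw": 1},
    {"tx": 0,"ty": 0,"tz": 0,"wx": 0,"wy": 0,"wz": 0,"claw": 1},
    {"tx": 0,"ty": 0,"tz": 0,"wx": 0,"wy": 0,"wz": 0,"claw": 1},
  ],
)

```text
clock: 12.02
tcp_pos: [0.5551, -0.1057, 0.0921]
orientation: [0.001, 0.661, 0.751, 0.0]
wrist_force: [-0.1, 0.6, 6.0]
finger_gap: 0.005
grip_force: 60.6
```

>>> carry_out(
  moves=[
    {"tx": 0,"ty": 0,"tz": -0.15,"wx": 0,"wy": 0,"wz": 0,"claw": 1},
    {"tx": 0,"ty": 0,"tz": 0,"wx": 0,"wy": 0,"wz": 0,"claw": 1},
    {"tx": 0,"ty": 0,"tz": 0,"wx": 0,"wy": 0,"wz": 0,"claw": 1},
  ],
)

```text
clock: 12.4
tcp_pos: [0.5552, -0.1057, 0.0918]
orientation: [0.001, 0.661, 0.751, 0.0]
wrist_force: [-4.3, 0.5, 14.0]
finger_gap: 0.0048
grip_force: 61.8
```

>>> carry_out(
  moves=[
    {"tx": 0,"ty": 0,"tz": 0,"wx": 0,"wy": 0,"wz": 0,"claw": 1},
    {"tx": 0,"ty": 0,"tz": 0,"wx": 0,"wy": 0,"wz": 0,"claw": 1},
    {"tx": 0,"ty": 0,"tz": 0,"wx": 0,"wy": 0,"wz": 0,"claw": 1},
    {"tx": 0,"ty": 0,"tz": 0,"wx": 0,"wy": 0,"wz": 0,"claw": 1},
  ],
)

```text
clock: 12.9
tcp_pos: [0.5553, -0.1057, 0.0918]
orientation: [0.001, 0.661, 0.751, 0.0]
wrist_force: [-3.3, -0.1, 14.1]
finger_gap: 0.0048
grip_force: 61.8
```

```bash
python3 s.py
python3 - <<'E'
from h import *
c=grab("scene");w=grab("wrist")
t=np.radians(7.25);u=np.array([np.cos(t),np.sin(t)]);v=np.array([-u[1],u[0]])
P=w["P"];U=P[...,:2]@u;V=P[...,:2]@v;Z=P[...,2]
for z0,z1 in((.079,.09),(.066,.076)):
    k=(Z>z0)&(Z<z1)&(U>.51)&(U<.56)&(V>-.12)&(V<-.03)
    print(z0,k.sum(),np.percentile(U[k],[1,20,50,80,99]).round(4))
cv2.imwrite("pics/end.png",np.hstack([cv2.resize(w["image"],(400,300)),cv2.resize(c["image"][150:300,250:450],(400,300))]))
E
python3 s.py
```

```text
12.9 p [ 0.5553 -0.1057  0.0918] U 0.5375 V -0.175 yaw 7.28 z [ 0.002 -0.001 -1.   ] F [-3.3 -0.1 14.1] gap 0.0048 grip 61.8
0.079 1398 [0.54   0.5408 0.542  0.5433 0.5441]
0.066 1861 [0.5223 0.5235 0.5252 0.5269 0.5402]
13.0 p [ 0.5553 -0.1057  0.0918] U 0.5375 V -0.175 yaw 7.28 z [ 0.002 -0.001 -1.   ] F [-3.3  0.1 14.4] gap 0.0051 grip 61.8
```

View pics/end.png

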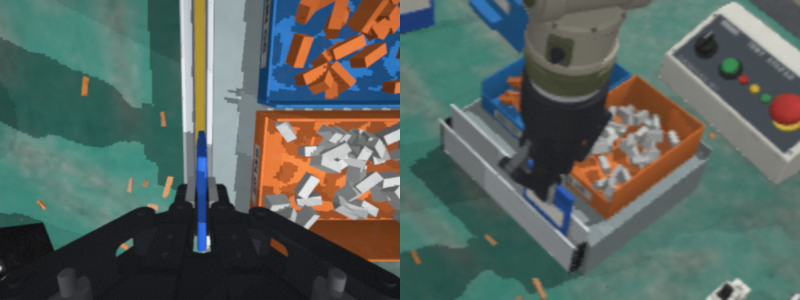

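The holder (wrist view 203,190; scene crop 565,210) sits in the rail gap in front of the orange bin. The rail is upright and the push is a steady 14 N.

```bash
python3 -c "
from h import *
print(env.hand_in())"
```

```text
the job is handed in; nothing more can be done
None
```

I tipped the rail upright, pressed the blue label holder home in front of the orange bin at about 14 N with the gripper still holding it, and handed the job in at about 13 s; no verdict came back.

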